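# Pack one mosaic-brooch kit

## Robot

A 6-joint arm with a two-finger parallel gripper is mounted at the origin on the work surface. World frame = base frame: x ahead of the robot, y to its left, z up, the work surface at z = 0. Lengths are in m, angles in degrees, forces in N, time in s.
With the tool pointing down it reaches from about 0.3 to 0.75 m from the base axis. Payload 8.5 kg.
Tool frame: the origin (TCP) lies midway between the tips of the shut fingers; the grasp point (between the pads) lies 19 mm behind it; z points along the fingers, y is the line along which they close (so a half turn about z gives the same grasp; the last joint's range is limited). The gripper opens to 85 mm and grips with 20 to 120 N. Pads are 22 mm wide; open, the fingers measure 114 mm over their backs; the gripper's body (76 mm by 85 mm) begins 54 mm behind the grasp point. The pads swing forward as they close: fully open they stand 13 mm farther back than shut.
Start: joints at [-81.606, 21.807, 74.336, -0, 83.858, -12.336], TCP at [0.195, -0.514, 0.231] pointing down, gripper open.
Joint ranges: [-178.18, 178.18], [-50.72, 133.34], [12.68, 142.11], [-81.47, 261.47], [9.98, 163.14], [-165.26, 165.26]. Speed limits (degrees/s): [136.94, 136.94, 180, 180, 180, 180].

## Interface

Orientations are given as a 3x3 rotation matrix whose columns are the frame's x, y, z axes.
In Python, from rig import env, get_image, close_job gives the robot as it stands.
- The arm moves only by the tool step_arm, never from a script. Its argument "targets" is a list of rows, each a list of 2 entries, a list of its own where there are three numbers: the shift along the tool's x, y, z as a fraction of full scale, then the turn, a rotation vector about the tool's x, y, z as a fraction of full scale. In form: [[[x, y, z], [wx, wy, wz]], ...]. A call has 1 to 10 rows; each row is the pose to reach, as a shift and turn from the pose commanded when the call began, along the tool's axes at that moment; what a row does not reach only later rows make up. Full scale, the value 1, is 0.3 m for a shift and 45 degrees for a turn. A row lasts 1/12 s, in which the tool goes at most 41.7 mm and 7.16 degrees, less where a joint would pass 70% of its speed; a pose out of reach is approached as far as the arm can. A call with a number of a shift or a turn outside -1 to 1 is refused whole. A call with a gripper value outside its range is refused whole. "jaw" is the finger opening in mm, from 0 to 85.4, set as the call begins (left out, the last holds). The fingers move at their own pace and stop on an object; "grip_force" is the grip in N (left out, the last holds). Time passes only in rows, so rows that repeat a pose let the fingers close. It gives the time, the measured TCP pose, the force, the opening and the grip force at its end, in the units of the state.
- env.observe(): the state, without advancing time (a new reading comes with each control period).
- get_image(name): name is "side" or "top" or "wrist"; returns a dict with "img" (384x512x3 uint8, red, green, blue), "z_map" (384x512 float32, m along the optical axis (not along the pixel's ray), 0 where there is no reading), "intrinsics" (3x3 intrinsics, pixels), "rvec" (rotation vector, rad) and "tvec" (3), from world to camera coordinates, as OpenCV has them. Camera axes: x right, y down, z forward; pixel columns grow to the right and rows downward; lengths in m; the calibration is good to about 2 mm. A picture is of the moment at which its call begins.
- close_job(): hands the job in; it is judged then, once.
The state is a dict: "time_s": time; "q": joint angles; "qvel": joint speeds; "joint_efforts": joint torques, N m; "position": TCP position; "tool_rot": TCP orientation; "ft_force": force on the tool from outside, world axes, zero at the start; "wrist_torque": the same for the moment, N m; "grip_width": finger opening in m; "gripper_force": force on a finger pad.
Only numpy, scipy, OpenCV 4.12 (cv2) and the standard library are available. Lean on these libraries where they do the work, as an engineer would, in place of code of your own. Each camera call takes 0.05 s, during which the arm holds its last target. There are 200 camera calls.

## Task

Pack the wooden kit tray for the next mosaic student: put the thick ceramic ring with the wide hole into the upright tube, then the thin ring with the small hole on top of it, both lying flat as one column, and lay the whole square tile flat in the square dish and the long tile flat in the long dish. The solid disc and the square tile with a broken-off corner do not belong in the kit: leave them where they lie.

Things in the scene. Friction and masses are not known exactly. Their poses are not given: they have to be found in the camera images.
- tray: Plywood kit tray, fixed: 236 mm along its x, 116 mm along its y, low rim 12 mm above the table, floor 4 mm. On its floor stand, fixed, in one row along x and 74 mm from centre to centre, in any order: the tube, the square dish and the long dish. Origin: centre of its underside, on the table, z up.
- tube: Upright grey plastic tube fixed in the tray, outside 59 mm, 38 mm tall, bottom closed. Bore 51 mm from the inner floor (4 mm over the origin) up to 30 mm, then flaring to the mouth at 38 mm: 58 mm inside, 67 mm outside. A ring let go at the mouth falls flat to the bottom; fingers do not fit the bore. Origin: centre of its underside, 4 mm above the table, on the bore's axis, z up.
- square_dish: Shallow square grey plastic dish, fixed in the wooden tray: outside 70 x 70 mm, inside 62 x 62 mm, rim 9 mm above the origin, inner floor 4 mm above the origin. Origin: centre of its underside (4 mm above the table); x runs along the row of inserts, y across it, z up.
- long_dish: Shallow oblong grey plastic dish, fixed in the wooden tray: outside 52 mm along its x, 92 mm along its y; inside 44 x 84 mm; rim 9 mm above the origin, inner floor 4 mm above the origin. Origin: centre of its underside (4 mm above the table); x runs along the row of inserts, the long side lies along y, z up.
- thick_ring: Thick flat ceramic ring with a wide hole: outside 46 mm, hole 30 mm, 14 mm thick, 31 g. Same blue glaze as the other ceramic pieces. Origin: centre of its underside, z up. It starts lying flat on the table; grip it across its outside (46 mm); the tool's fingers do not fit the hole.
- thin_ring: Thinner flat ceramic ring with a small hole: outside 46 mm, hole 14 mm, 10 mm thick, 35 g. Same blue glaze as the other ceramic pieces. Origin: centre of its underside, z up. It starts lying flat on the table; grip it across its outside (46 mm); the tool's fingers do not fit the hole.
- square_tile: Whole square ceramic tile, 42 x 42 mm, 12 mm thick, 48 g, same blue glaze. Origin: centre of its underside; x and y along its edges, z up. It starts lying flat on the table.
- long_tile: Long ceramic tile, 64 mm along its x, 24 mm along its y, 12 mm thick, 42 g, same blue glaze. Origin: centre of its underside, z up. It starts lying flat on the table.
- disc: Look-alike to leave alone: solid ceramic disc without a hole, 46 mm across, 10 mm thick, same blue glaze. Origin: centre of its underside.
- broken_tile: Look-alike to leave alone: square ceramic tile, 42 x 42 mm, 12 mm thick, with one corner (+x, +y) broken off from the middle of one edge to the middle of the next, same blue glaze. Origin: centre of the underside of the square it was.
Mind the look-alikes: they are no part of the job. Leave any green look-alike of the long_dish alone. What is shaped like the thick_ring but red is not meant.

How it is judged (in metres and radians):
At the end, for the whole second after the job is handed in: Thick ring flat on the tube floor, thin ring flat on it (6 mm of the axis, 3 mm in height); square tile flat in the square dish, long tile flat in the long dish (centres within 18 mm, on the floor within 3 mm); disc and broken tile within 25 mm of their start; all at rest (horizontal distance between each of thick_ring, thin_ring and tube below 0.006 m and angle between each of thick_ring, thin_ring's own z axis and vertical below 0.15 rad and z of thick_ring in the frame of tube between 0.001 and 0.007 m and z of thin_ring in the frame of tube between 0.015 and 0.021 m and horizontal distance between square_tile and square_dish below 0.018 m and angle between each of square_tile, long_tile's own z axis and vertical below 0.1 rad and z of square_tile in the frame of square_dish between 0.001 and 0.007 m and horizontal distance between long_tile and long_dish below 0.018 m and z of long_tile in the frame of long_dish between 0.001 and 0.007 m and distance of each of disc, broken_tile from where it was at the start of the episode below 0.025 m and linear speed of each of thick_ring, thin_ring, disc, square_tile, long_tile, broken_tile below 0.02 m/s); the robot touches nothing.
It also fails if it takes over 99 s, if anything falls off the work surface, if the arm or the gripper's body presses on something with over 40 N, if the wrist force passes 120 N, or if a joint passes its speed limit or range.

## Working session

There is one attempt and no reset: what is moved stays moved. The work goes in short steps, Python scripts to look and compute and a tool call to move; the robot and the scene stay as the last step left them, time stands still between calls to the robot, and variables do not carry over. Pictures are saved under pics/ and viewed, at most 14 in all, crops included, and the job is handed in when it is done.

Besides the shell and the picture viewer there is one more tool, called after "Emit:" as name(argument=value, ...), one argument or row to a line, values as JSON. step_arm: Moves the arm, as the interface text tells. Its arguments: {"type":"object","properties":{"targets":{"type":"array","items":{"type":"array"}},"jaw":{"type":"number"},"grip_force":{"type":"number"}},"required":["targets"]}

```bash
ls; mkdir -p pics; cat > h.py <<'E'
import numpy as np, cv2
from rig import env, get_image, close_job
def grab(n):
    d=get_image(n); R=cv2.Rodrigues(np.array(d['rvec'],float))[0]; t=np.array(d['tvec'],float).ravel()
    return d,R,t,np.array(d['intrinsics'],float)
def save(d,fn): cv2.imwrite('pics/'+fn,cv2.cvtColor(d['img'],cv2.COLOR_RGB2BGR))
def ray(uv,R,t,K,z):
    uv=np.atleast_2d(np.array(uv,float)); c=np.c_[uv,np.ones(len(uv))]@np.linalg.inv(K).T@R
    o=-R.T@t; return o+c*((z-o[2])/c[:,2])[:,None]
def cloud(d,R,t,K):
    z=d['z_map']; v,u=np.mgrid[:z.shape[0],:z.shape[1]]
    c=np.stack([u,v,np.ones_like(u)],-1)@np.linalg.inv(K).T*z[...,None]
    return (c-t)@R
E
python3 - <<'E'
from h import *
for n in('top','side'):
    d,R,t,K=grab(n); save(d,n+'1.png'); print(n,K[0,0],K[:2,2],-R.T@t,R[2])
print(env.observe())
E
```

```text
pics
top 482.7470691561971 [250.1735774  195.70041859] [ 0.29265671 -0.07791809  1.03740203] [ 0.21159667  0.02092315 -0.97713309]
side 456.13531991143907 [258.78864766 192.35352037] [-0.2201571   0.70622202  0.71208796] [ 0.57683909 -0.62203892 -0.52945655]
{'time_s': 0.1, 'q': array([-8.16048866e+01,  2.18370787e+01,  7.43785504e+01, -1.59177166e-03,
        8.38582607e+01, -1.23367165e+01]), 'qvel': array([ 0.0354286 ,  0.0234317 , -0.11578362, -0.08785083,  0.02719732,
        0.06211262]), 'joint_efforts': array([ 3.97397293e-03, -4.49214363e+01, -2.31656849e+01, -1.59779593e-04,
        3.62483523e-03, -3.65595682e-06]), 'position': array([ 0.19464078, -0.51412993,  0.23078495]), 'tool_rot': array([[ 9.35246486e-01,  3.53997123e-01, -2.15609043e-04],
       [ 3.53997101e-01, -9.35245655e-01,  1.27176890e-03],
       [ 2.48555110e-04, -1.26574237e-03, -9.99999168e-01]]), 'ft_force': array([-0.28385479, -1.0566449 ,  0.67642582]), 'wrist_torque': array([-0.00310687,  0.00021722,  0.02290746]), 'gripper_force': 0.0, 'grip_width': 0.08499778070903162}
```

View pics/top1.png

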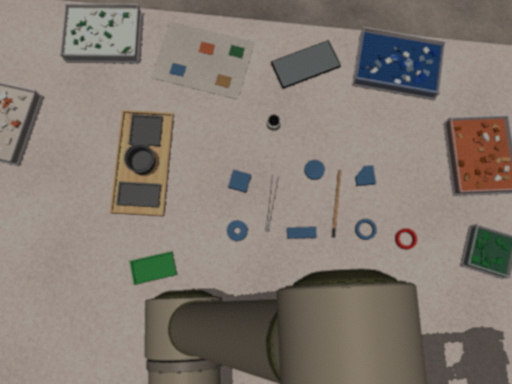

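View pics/side1.png

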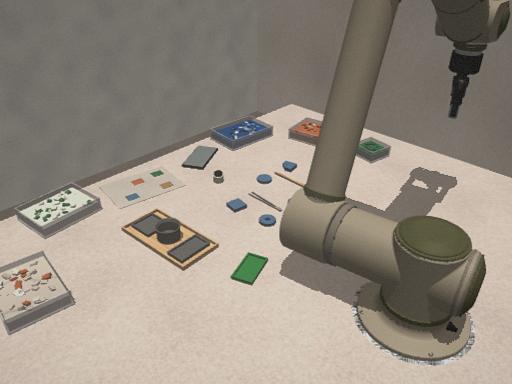

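Top view: tray at about (142,162), with the square dish at (147,131), tube at (141,159) and long dish at (140,194). The pieces are square tile (239,181), thin ring (237,231), long tile (301,233), thick ring (366,230), disc (314,170) and broken tile (366,176). The side view shows the same layout, with some pieces hidden by the arm.

```bash
cat > m.py <<'E'
from h import *
for n in('top','side'):
    d,R,t,K=grab(n); P=cloud(d,R,t,K); hsv=cv2.cvtColor(d['img'],cv2.COLOR_RGB2HSV)
    m=cv2.inRange(hsv,(95,90,40),(118,255,220)); 
    for c in cv2.findContours(m,cv2.RETR_EXTERNAL,cv2.CHAIN_APPROX_NONE)[0]:
        if cv2.contourArea(c)<60: continue
        mm=np.zeros_like(m); cv2.drawContours(mm,[c],-1,1,-1); mm=mm.astype(bool)&(m>0)
        p=P[mm]; h=np.percentile(p[:,2],70)
        q=ray(c[:,0,:],R,t,K,0.011)[:,:2]
        if not(0.2<q[:,0].mean()<.75 and abs(q[:,1].mean())<.4): continue
        r=cv2.minAreaRect((q*1000).astype(np.float32))
        print(n,c[:,0].mean(0).round(),'h',h.round(4),'rect',np.round(r[0],1),np.round(r[1],1),round(r[2],1))
    # tray: points higher than 6mm in wooden colour / dark
    w=cv2.inRange(hsv,(10,90,60),(25,255,255))
    for c in cv2.findContours(w,cv2.RETR_EXTERNAL,cv2.CHAIN_APPROX_NONE)[0]:
        if cv2.contourArea(c)<1000: continue
        q=ray(c[:,0,:],R,t,K,0.012)[:,:2]; r=cv2.minAreaRect((q*1000).astype(np.float32))
        print(n,'tray',np.round(r[0],1),np.round(r[1],1),round(r[2],1))
        mm=np.zeros_like(w); cv2.drawContours(mm,[c],-1,1,-1); p=P[mm>0]
        tb=p[p[:,2]>0.037]; print('tube mouth',cv2.minEnclosingCircle((tb[:,:2]*1000).astype(np.float32)),len(tb),tb[:,2].max())
        print('tray cloud z pct',np.percentile(p[:,2],[5,25,50,75,95]).round(4))
E
python3 m.py
```

```text
top [301. 232.] h 0.0126 rect [ 446.9 -173.8] [19.4 57.8] 6.3
top [237. 230.] h 0.0103 rect [437.1 -36.1] [38.9 38.6] 6.3
top [365. 229.] h 0.0142 rect [ 469.6 -309.8] [40.1 39.1] 49.7
top [239. 181.] h 0.0124 rect [545.8 -28.1] [37.2 38. ] 80.0
top [366. 177.] h 0.0121 rect [ 588.  -300.2] [37.8 38.7] 11.6
top [314. 169.] h 0.0105 rect [ 589.7 -189.4] [38.3 40. ] 68.7
top tray [565.2 189.7] [234.2 115.5] 3.0
tube mouth ((442.06011962890625, 66.799072265625), 208.00112915039062) 237 1.0374020259433443
tray cloud z pct [0.0015 0.0042 0.007  0.0105 0.0357]
side tray [564.1 191.4] [241.1 121. ] 2.8
tube mouth ((-220.1571044921875, 706.2220458984375), 9.999999747378752e-05) 3 0.7120879564522391
tray cloud z pct [0.0035 0.0053 0.0084 0.0118 0.0145]
```

```bash
cat > m2.py <<'E'
from h import *
V={}
for n in('top','side'):
    d,R,t,K=grab(n); P=cloud(d,R,t,K); z=d['z_map']; hsv=cv2.cvtColor(d['img'],cv2.COLOR_RGB2HSV); V[n]=[K@np.c_[R,t]]
    ok=(z>0)&(np.hypot((P[...,0]-.565),(P[...,1]-.19))<.14)
    tb=P[ok&(P[...,2]>.0385)&(P[...,2]<.046)]
    print(n,'tube mouth',[np.round(x,1) for x in cv2.minEnclosingCircle((tb[:,:2]*1000).astype(np.float32))],len(tb),np.median(tb[:,2]))
    g=(hsv[...,1]<70)&(hsv[...,2]<110)&ok
    c3,s3=np.cos(np.radians(3)),np.sin(np.radians(3))
    dx,dy=P[...,0]-.565,P[...,1]-.19; X=dx*c3+dy*s3; Y=-dx*s3+dy*c3
    for s,lo,hi in(('far',.036,.116),('near',-.116,-.042)):
        k=g&(X>lo)&(X<hi)&(abs(Y)<.056); print(n,s,'X',np.percentile(X[k],[1,99]).round(4),'Y',np.percentile(Y[k],[1,99]).round(4),'z',np.percentile(P[k][:,2],[10,50,98]).round(4))
    m=cv2.inRange(hsv,(90,60,30),(122,255,230)); L=[]
    for c in cv2.findContours(m,cv2.RETR_EXTERNAL,cv2.CHAIN_APPROX_NONE)[0]:
        if 40<cv2.contourArea(c)<900:
            M=cv2.moments(c); u=[M['m10']/M['m00'],M['m01']/M['m00']]; p=ray(u,R,t,K,.009)[0]
            if .35<p[0]<.65 and -.35<p[1]<.05: L.append((u,p))
    V[n].append(L)
for u,p in V['top'][1]:
    for u2,p2 in V['side'][1]:
        if np.hypot(*(p-p2)[:2])<.03:
            X=cv2.triangulatePoints(V['top'][0],V['side'][0],np.array(u),np.array(u2)).ravel(); print('tri',(X[:3]/X[3]*1000).round(1))
print(len(V['side'][1]))
E
python3 m2.py
```

```text
top tube mouth [array([567. , 190.4]), np.float64(33.1)] 186 0.04046981303903186
top far X [0.0407 0.11  ] Y [-0.0338  0.0342] z [0.0052 0.0083 0.015 ]
top near X [-0.0978 -0.0482] Y [-0.0449  0.0449] z [0.0053 0.0081 0.0146]
side tube mouth [array([566.6, 189.7]), np.float64(34.3)] 134 0.041794193628436324
side far X [0.0395 0.1133] Y [-0.0364  0.0364] z [0.0076 0.0098 0.0161]
side near X [-0.0998 -0.0483] Y [-0.0527  0.0464] z [0.0075 0.0098 0.0156]
tri [436.5 -35.9  11. ]
tri [545.8 -28.1  12.9]
tri [ 585.8 -302.1   15.3]
tri [ 589.6 -189.1   11.3]
4
```

Far insert measures about 69 x 68 mm, so it is the square dish. The near one, about 50 x 90 mm, is the long dish. The tube is at (567,190), and heights agree between depth, triangulation and the text. I'll move to the thick ring first.

```bash
cat > go.py <<'E'
import sys
from h import *
from scipy.spatial.transform import Rotation as Ro
# usage: go.py x y z yaw(deg of tool x axis) in mm
x,y,z,a=map(float,sys.argv[1:5]); s=env.observe(); R=np.array(s['tool_rot'])
c,k=np.cos(np.radians(a)),np.sin(np.radians(a))
T=np.array([[c,k,0],[k,-c,0],[0,0,-1]])
print(s['time_s'],(np.array(s['position'])*1e3).round(1),'q6',s['q'][5].round(1))
print('shift',(R.T@(np.array([x,y,z])/1e3-s['position'])/.3).round(3),'turn',(np.degrees(Ro.from_matrix(R.T@T).as_rotvec())/45).round(3))
E
python3 go.py 469.6 -309.8 130 0
```

```text
0.3 [ 194.7 -514.3  231.1] q6 -12.3
shift [ 1.098 -0.313  0.337] turn [-0.001 -0.     0.461]
```

Emit:
step_arm(
  targets=[
    [[1,-0.285,0.3],[0,0,0.461]],
    [[1,-0.285,0.3],[0,0,0.461]],
    [[1,-0.285,0.3],[0,0,0.461]],
    [[1,-0.285,0.3],[0,0,0.461]],
    [[1,-0.285,0.3],[0,0,0.461]],
    [[1,-0.285,0.3],[0,0,0.461]],
    [[1,-0.285,0.3],[0,0,0.461]],
    [[1,-0.285,0.3],[0,0,0.461]],
    [[1,-0.285,0.3],[0,0,0.461]],
    [[1,-0.285,0.3],[0,0,0.461]],
  ],
  jaw=70,
)

```text
time_s: 1.13
position: [0.446, -0.3267, 0.1406]
tool_rot: [[1.0, 0.003, -0.001], [0.003, -1.0, 0.001], [-0.001, -0.001, -1.0]]
ft_force: [-0.7, -0.8, 0.2]
grip_width: 0.07
gripper_force: 0.0
```

```bash
python3 go.py 469.6 -309.8 60 0; python3 - <<'E'
from h import *
d,R,t,K=grab('wrist'); save(d,'w1.png'); P=cloud(d,R,t,K); hsv=cv2.cvtColor(d['img'],cv2.COLOR_RGB2HSV)
m=cv2.inRange(hsv,(95,70,30),(122,255,230))
for c in cv2.findContours(m,cv2.RETR_EXTERNAL,cv2.CHAIN_APPROX_NONE)[0]:
    if cv2.contourArea(c)>300:
        q=ray(c[:,0,:],R,t,K,.014)[:,:2]*1000; mm=np.zeros_like(m); cv2.drawContours(mm,[c],-1,1,-1); p=P[(mm>0)&(m>0)]
        print(c[:,0].mean(0),cv2.minEnclosingCircle(q.astype(np.float32)),np.percentile(p[:,2],70))
E
```

```text
1.1333 [ 446.  -326.7  140.6] q6 41.3
shift [ 0.079 -0.056  0.269] turn [-0.001  0.001  0.004]
[  4.9    187.2375] ((438.70391845703125, -56.53691864013672), 19.853759765625) 0.009451075381160967
[114.18238994 176.96226415] ((450.1515197753906, -178.10919189453125), 34.66073226928711) 0.011887887873179294
[241.88333333 156.93333333] ((471.5893859863281, -311.41339111328125), 22.415771484375) 0.013819111028259714
[232.82840237  28.66272189] ((586.1988525390625, -303.21405029296875), 26.680469512939453) 0.012062845774969045
[106.44375  24.35625] ((589.47705078125, -194.68359375), 23.54532241821289) 0.010076361795786403
```

View pics/w1.png

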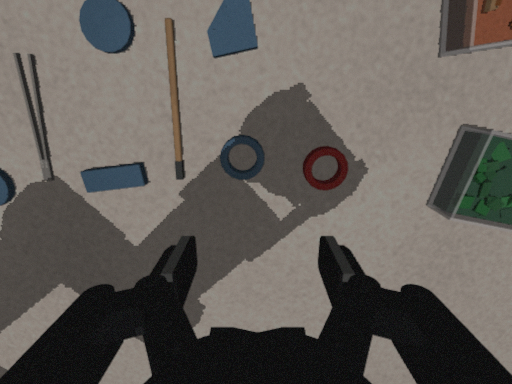

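Wrist view: blue wide-hole ring at (242,157), red look-alike at (325,168) about 85 mm to its side, which leaves enough clearance.

Emit:
step_arm(
  targets=[
    [[0.081,-0.054,0.2],[0,0,0]],
    [[0.081,-0.054,0.2],[0,0,0]],
    [[0.081,-0.054,0.3],[0,0,0]],
    [[0.081,-0.054,0.4],[0,0,0]],
    [[0.081,-0.054,0.462],[0,0,0]],
    [[0.081,-0.054,0.462],[0,0,0]],
    [[0.081,-0.054,0.462],[0,0,0]],
  ],
  jaw=62,
)

```text
time_s: 1.77
position: [0.4686, -0.3131, 0.003]
tool_rot: [[1.0, -0.002, -0.0], [-0.002, -1.0, 0.0], [-0.0, -0.0, -1.0]]
ft_force: [0.6, -0.5, 0.4]
grip_width: 0.062
gripper_force: 0.0
```

Emit:
step_arm(
  targets=[
    [[0,0,0],[0,0,0]],
    [[0,0,0],[0,0,0]],
    [[0,0,0],[0,0,0]],
    [[0,0,0],[0,0,0]],
    [[0,0,0],[0,0,0]],
    [[0,0,0],[0,0,0]],
  ],
  jaw=40,
  grip_force=40,
)

```text
time_s: 2.27
position: [0.4697, -0.3133, 0.0049]
tool_rot: [[1.0, -0.0, 0.002], [-0.0, -1.0, -0.003], [0.002, 0.003, -1.0]]
ft_force: [-3.9, -1.6, 6.7]
grip_width: 0.0437
gripper_force: 40.6
```

Emit:
step_arm(
  targets=[
    [[0,0,-0.15],[0,0,0]],
    [[0,0,-0.3],[0,0,0]],
    [[0,0,-0.3],[0,0,0]],
    [[0,0,-0.3],[0,0,0]],
    [[0,0,-0.3],[0,0,0]],
  ],
)

```text
time_s: 2.68
position: [0.4692, -0.3121, 0.0934]
tool_rot: [[1.0, -0.0, 0.001], [-0.0, -1.0, -0.001], [0.001, 0.001, -1.0]]
ft_force: [-0.8, -0.8, -1.5]
grip_width: 0.044
gripper_force: 41.2
```

```bash
python3 go.py 566.8 190 100 0; python3 - <<'E'
from h import *
d,R,t,K=grab('wrist'); save(d,'w2.png')
E
```

```text
2.6833 [ 469.2 -312.1   93.4] q6 44.4
shift [ 0.325 -1.674 -0.024] turn [ 0.002 -0.002 -0.   ]
```

View pics/w2.png

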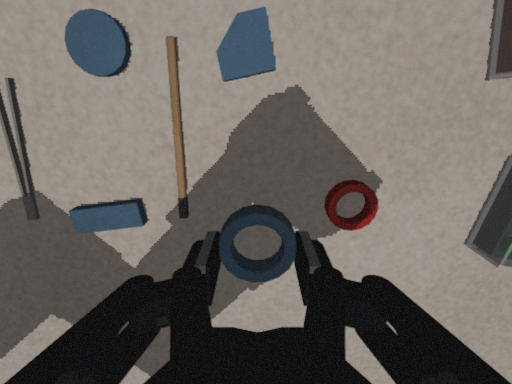

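Ring is held, centred at about (258,243) between the fingers. The opening reads 44 mm rather than 46, so I'll measure the ring's pose in the hand.

```bash
cat > inhand.py <<'E'
from h import *
d,R,t,K=grab('wrist'); P=cloud(d,R,t,K); hsv=cv2.cvtColor(d['img'],cv2.COLOR_RGB2HSV); s=env.observe()
T=np.array(s['tool_rot']); m=cv2.inRange(hsv,(95,70,20),(122,255,230))>0
q=(P-np.array(s['position']))@T*1000   # tool frame mm
k=m&(abs(q[...,1])<36)&(abs(q[...,0])<50)&(q[...,2]<20)&(q[...,2]>-40)
p=q[k]; print(k.sum(),'z pct',np.percentile(p[:,2],[2,20,50,80,98]).round(1))
top=p[p[:,2]<np.percentile(p[:,2],20)+5]
A=np.c_[top[:,:2],np.ones(len(top))]; co=np.linalg.lstsq(A,top[:,2],rcond=None)[0]
r=abs(A@co-top[:,2])<2; co=np.linalg.lstsq(A[r],top[r,2],rcond=None)[0]; print('slope deg',np.degrees(co[:2]).round(1),'top z tool',co[2].round(1))
t2=top[r,:2].astype(np.float32); print('circ',cv2.minEnclosingCircle(t2),'rect',cv2.minAreaRect(t2))
E
python3 inhand.py
```

```text
3243 z pct [-10.2  -9.3  -8.6  -5.    1.9]
slope deg [0.2 0. ] top z tool -8.9
circ ((1.2660081386566162, 0.21941229701042175), 22.853675842285156) rect ((1.2533226013183594, 0.7807636260986328), (44.269142150878906, 43.87442398071289), 0.5211802124977112)
```

Emit:
step_arm(
  targets=[
    [[0.16,-0.9,-0.02],[0,0,0]],
    [[0.16,-0.9,-0.02],[0,0,0]],
    [[0.16,-0.9,-0.02],[0,0,0]],
    [[0.16,-0.9,-0.02],[0,0,0]],
    [[0.16,-0.9,-0.02],[0,0,0]],
    [[0.16,-0.9,-0.02],[0,0,0]],
    [[0.16,-0.9,-0.02],[0,0,0]],
    [[0.16,-0.9,-0.02],[0,0,0]],
    [[0.16,-0.9,-0.02],[0,0,0]],
  ],
)

```text
time_s: 3.53
position: [0.5169, -0.0409, 0.0976]
tool_rot: [[1.0, 0.002, -0.002], [0.002, -1.0, 0.001], [-0.002, -0.001, -1.0]]
ft_force: [-0.4, -1.1, 0.1]
grip_width: 0.0435
gripper_force: 41.2
```

Emit:
step_arm(
  targets=[
    [[0.16,-0.77,0],[0,0,0]],
    [[0.16,-0.77,0],[0,0,0]],
    [[0.16,-0.77,0],[0,0,0]],
    [[0.16,-0.77,0],[0,0,0]],
    [[0.16,-0.77,0],[0,0,0]],
    [[0.16,-0.77,0],[0,0,0]],
    [[0.16,-0.77,0],[0,0,0]],
    [[0.16,-0.77,0],[0,0,0]],
    [[0.16,-0.77,0],[0,0,0]],
    [[0.16,-0.77,0],[0,0,0]],
  ],
)

```text
time_s: 4.37
position: [0.5655, 0.1871, 0.0983]
tool_rot: [[1.0, -0.002, -0.001], [-0.002, -1.0, -0.0], [-0.001, 0.0, -1.0]]
ft_force: [0.2, -0.4, 0.2]
grip_width: 0.0435
gripper_force: 41.2
```

```bash
python3 go.py 565.6 190 46 0; python3 inhand.py
```

```text
4.3667 [565.5 187.1  98.3] q6 97.1
shift [ 0.    -0.01   0.174] turn [ 0.     0.001 -0.003]
3400 z pct [-9.5 -8.6 -7.9 -4.1  3. ]
slope deg [0.2 0.1] top z tool -8.1
circ ((0.7321483492851257, 0.28381967544555664), 22.98613166809082) rect ((1.0513477325439453, 0.7155208587646484), (44.844688415527344, 43.92022705078125), 0.4536774158477783)
```

Emit:
step_arm(
  targets=[
    [[0.001,-0.01,0.1],[0,0,0]],
    [[0.001,-0.01,0.15],[0,0,0]],
    [[0.001,-0.01,0.174],[0,0,0]],
    [[0.001,-0.01,0.174],[0,0,0]],
    [[0.001,-0.01,0.174],[0,0,0]],
    [[0.001,-0.01,0.174],[0,0,0]],
  ],
)

```text
time_s: 4.92
position: [0.5664, 0.1917, 0.0477]
tool_rot: [[1.0, -0.001, 0.002], [-0.001, -1.0, 0.0], [0.002, -0.0, -1.0]]
ft_force: [-0.5, 0.2, 0.6]
grip_width: 0.0436
gripper_force: 41.2
```

Emit:
step_arm(
  targets=[
    [[0,0,0],[0,0,0]],
    [[0,0,0],[0,0,0]],
    [[0,0,0],[0,0,0]],
    [[0,0,0],[0,0,0]],
  ],
  jaw=65,
)

```text
time_s: 5.25
position: [0.5659, 0.192, 0.0469]
tool_rot: [[1.0, -0.0, 0.001], [-0.0, -1.0, 0.0], [0.001, -0.0, -1.0]]
ft_force: [-0.1, -0.7, -0.5]
grip_width: 0.065
gripper_force: 0.0
```

Emit:
step_arm(
  targets=[
    [[-0.1,0,-0.2],[0,0,0]],
    [[-0.15,0,-0.35],[0,0,0]],
    [[-0.15,0,-0.35],[0,0,0]],
    [[-0.15,0,-0.35],[0,0,0]],
    [[-0.15,0,-0.35],[0,0,0]],
    [[-0.15,0,-0.35],[0,0,0]],
  ],
)

```text
time_s: 5.75
position: [0.5206, 0.1919, 0.151]
tool_rot: [[1.0, -0.0, -0.001], [-0.0, -1.0, -0.0], [-0.001, 0.0, -1.0]]
ft_force: [0.1, -0.4, 0.6]
grip_width: 0.0647
gripper_force: 0.0
```

```bash
cat > tubez.py <<'E'
import sys
from h import *
for n in('wrist','top'):
    d,R,t,K=grab(n); P=cloud(d,R,t,K)*1000; hsv=cv2.cvtColor(d['img'],cv2.COLOR_RGB2HSV)
    k=(np.hypot(P[...,0]-567,P[...,1]-190)<31)&(P[...,2]<40)&(P[...,2]>0)&cv2.inRange(hsv,(95,60,15),(122,255,230)).astype(bool)
    if k.sum()>20: print(n,k.sum(),P[k].mean(0).round(1),'z',np.percentile(P[k][:,2],[5,50,70,95]).round(1),[np.round(v,1) for v in cv2.minEnclosingCircle(P[k][:,:2].astype(np.float32))])
    if n=='wrist': save(d,sys.argv[1])
E
python3 tubez.py w3.png;python3 go.py 437 -36 60 0
```

```text
wrist 971 [567.4 191.8  20.8] z [15.2 21.4 21.9 22.7] [array([565.2, 190.1]), np.float64(25.3)]
top 49 [559.7 186.   21.3] z [11.3 21.  22.  34.8] [array([561.5, 190.6]), np.float64(24.4)]
5.85 [520.5 191.8 150.2] q6 98.0
shift [-0.277  0.759  0.302] turn [ 0.     0.003 -0.   ]
```

View pics/w3.png

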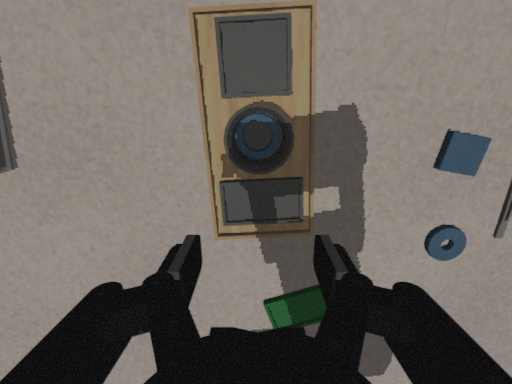

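Wrist view: thick ring lies flat in the tube at (258,135), top at 22 mm as expected. The far dish is square and the near one oblong. Next is the thin ring, at (446,243).

Emit:
step_arm(
  targets=[
    [[-0.277,0.759,0.25],[0,0,0]],
    [[-0.277,0.759,0.25],[0,0,0]],
    [[-0.277,0.759,0.25],[0,0,0]],
    [[-0.277,0.759,0.25],[0,0,0]],
    [[-0.277,0.759,0.25],[0,0,0]],
    [[-0.277,0.759,0.25],[0,0,0]],
    [[-0.277,0.759,0.25],[0,0,0]],
    [[-0.277,0.759,0.25],[0,0,0]],
    [[-0.277,0.759,0.25],[0,0,0]],
    [[-0.277,0.759,0.25],[0,0,0]],
  ],
)

```text
time_s: 6.68
position: [0.4381, -0.0348, 0.0765]
tool_rot: [[1.0, 0.001, 0.0], [0.001, -1.0, 0.0], [0.0, -0.0, -1.0]]
ft_force: [0.3, 0.5, -0.6]
grip_width: 0.0652
gripper_force: 0.0
```

```bash
python3 - <<'E'
from h import *
d,R,t,K=grab('wrist'); P=cloud(d,R,t,K)*1000; hsv=cv2.cvtColor(d['img'],cv2.COLOR_RGB2HSV)
m=cv2.inRange(hsv,(95,70,15),(122,255,230))
for c in cv2.findContours(m,cv2.RETR_EXTERNAL,cv2.CHAIN_APPROX_NONE)[0]:
    if cv2.contourArea(c)>600:
        q=ray(c[:,0,:],R,t,K,.010)[:,:2]*1000; mm=np.zeros_like(m); cv2.drawContours(mm,[c],-1,1,-1); p=P[(mm>0)&(m>0)]
        print(c[:,0].mean(0).round(),[np.round(v,1) for v in cv2.minEnclosingCircle(q.astype(np.float32))],[np.round(v,1) for v in cv2.minAreaRect(q.astype(np.float32))],np.percentile(p[:,2],70).round(1))
E
python3 go.py 437 -36 4 0
```

```text
[258. 201.] [array([438.9, -35.9]), np.float64(22.6)] [array([438.7, -35.9]), array([44.5, 43.5]), np.float64(0.0)] 9.9
[424. 190.] [array([ 449. , -172.1]), np.float64(35.6)] [array([ 449.1, -172.3]), array([26. , 67.4]), np.float64(7.4)] 11.8
[248.  57.] [array([547. , -28.7]), np.float64(28.4)] [array([546.9, -28.7]), array([41.3, 41.5]), np.float64(79.9)] 12.0
[481.  10.] [array([ 579. , -184.6]), np.float64(21.1)] [array([ 574.6, -184.6]), array([15.1, 41.7]), np.float64(0.0)] 9.9
6.7333 [438.1 -34.7  76.6] q6 69.9
shift [-0.004  0.004  0.242] turn [-0.    -0.     0.002]
```

Emit:
step_arm(
  targets=[
    [[0,0.004,0.1],[0,0,0]],
    [[0,0.004,0.19],[0,0,0]],
    [[0,0.004,0.242],[0,0,0]],
    [[0,0.004,0.242],[0,0,0]],
    [[0,0.004,0.242],[0,0,0]],
    [[0,0.004,0.242],[0,0,0]],
  ],
)

```text
time_s: 7.23
position: [0.4383, -0.0365, 0.0048]
tool_rot: [[1.0, 0.001, 0.001], [0.001, -1.0, -0.001], [0.001, 0.001, -1.0]]
ft_force: [0.4, -0.4, -0.5]
grip_width: 0.0651
gripper_force: 0.0
```

Emit:
step_arm(
  targets=[
    [[0,0,0],[0,0,0]],
    [[0,0,0],[0,0,0]],
    [[0,0,0],[0,0,0]],
    [[0,0,0],[0,0,0]],
    [[0,0,0],[0,0,0]],
    [[0,0,0],[0,0,0]],
  ],
  jaw=40,
  grip_force=40,
)

```text
time_s: 7.73
position: [0.4382, -0.037, 0.0053]
tool_rot: [[1.0, -0.0, 0.003], [-0.0, -1.0, -0.001], [0.003, 0.001, -1.0]]
ft_force: [-1.6, 1.8, 11.7]
grip_width: 0.043
gripper_force: 39.0
```

Emit:
step_arm(
  targets=[
    [[0,0,-0.15],[0,0,0]],
    [[0,0,-0.32],[0,0,0]],
    [[0,0,-0.32],[0,0,0]],
    [[0,0,-0.32],[0,0,0]],
    [[0,0,-0.32],[0,0,0]],
    [[0,0,-0.32],[0,0,0]],
  ],
)

```text
time_s: 8.23
position: [0.437, -0.0367, 0.0993]
tool_rot: [[1.0, -0.0, -0.001], [-0.0, -1.0, 0.0], [-0.001, -0.0, -1.0]]
ft_force: [-0.4, -0.3, -0.4]
grip_width: 0.0428
gripper_force: 40.6
```

```bash
python3 inhand.py; python3 go.py 566 190 98 0
```

```text
3945 z pct [-5.6 -4.7 -4.2 -3.6  1.5]
slope deg [ 0.4 -0. ] top z tool -4.2
circ ((-0.8432019352912903, 0.5052056908607483), 22.898984909057617) rect ((-0.4516143798828125, 0.6454086303710938), (42.962677001953125, 44.61880874633789), 89.69036102294922)
8.2833 [436.9 -36.7  99. ] q6 69.7
shift [ 0.43  -0.756  0.003] turn [-0.001  0.003 -0.   ]
```

Emit:
step_arm(
  targets=[
    [[0.435,-0.757,0],[0,0,0]],
    [[0.435,-0.757,0],[0,0,0]],
    [[0.435,-0.757,0],[0,0,0]],
    [[0.435,-0.757,0],[0,0,0]],
    [[0.435,-0.757,0],[0,0,0]],
    [[0.435,-0.757,0],[0,0,0]],
    [[0.435,-0.757,0],[0,0,0]],
    [[0.435,-0.757,0],[0,0,0]],
    [[0.435,-0.757,0],[0,0,0]],
    [[0.435,-0.757,0],[0,0,0]],
  ],
)

```text
time_s: 9.12
position: [0.5673, 0.1892, 0.0989]
tool_rot: [[1.0, -0.001, -0.002], [-0.001, -1.0, -0.001], [-0.002, 0.001, -1.0]]
ft_force: [-0.4, -0.0, 0.2]
grip_width: 0.0426
gripper_force: 40.7
```

```bash
python3 inhand.py; python3 go.py 567.2 190.5 47 0
```

```text
4025 z pct [-4.9 -4.  -3.5 -2.8  2.8]
slope deg [0.3 0. ] top z tool -3.5
circ ((-0.6217448115348816, 0.3878173530101776), 22.61300277709961) rect ((-0.7982749938964844, 0.3763084411621094), (44.79442596435547, 42.93620300292969), 0.41569316387176514)
9.1667 [567.5 189.   99.3] q6 97.2
shift [-0.001 -0.005  0.174] turn [ 0.001  0.002 -0.002]
```

Emit:
step_arm(
  targets=[
    [[0,-0.004,0.1],[0,0,0]],
    [[0,-0.004,0.15],[0,0,0]],
    [[0,-0.004,0.174],[0,0,0]],
    [[0,-0.004,0.174],[0,0,0]],
    [[0,-0.004,0.174],[0,0,0]],
    [[0,-0.004,0.174],[0,0,0]],
  ],
)

```text
time_s: 9.67
position: [0.5687, 0.191, 0.0489]
tool_rot: [[1.0, -0.001, 0.002], [-0.001, -1.0, 0.0], [0.002, -0.0, -1.0]]
ft_force: [-1.2, 0.3, -0.7]
grip_width: 0.0428
gripper_force: 40.8
```

Emit:
step_arm(
  targets=[
    [[0,0,0],[0,0,0]],
    [[0,0,0],[0,0,0]],
    [[0,0,0],[0,0,0]],
    [[0,0,0],[0,0,0]],
  ],
  jaw=65,
)

```text
time_s: 10.0
position: [0.5682, 0.1914, 0.0481]
tool_rot: [[1.0, -0.0, 0.001], [-0.0, -1.0, 0.0], [0.001, -0.0, -1.0]]
ft_force: [0.0, -0.9, -0.5]
grip_width: 0.065
gripper_force: 0.0
```

Emit:
step_arm(
  targets=[
    [[-0.1,0,-0.2],[0,0,0]],
    [[-0.15,0,-0.35],[0,0,0]],
    [[-0.15,0,-0.35],[0,0,0]],
    [[-0.15,0,-0.35],[0,0,0]],
    [[-0.15,0,-0.35],[0,0,0]],
    [[-0.15,0,-0.35],[0,0,0]],
  ],
)

```text
time_s: 10.5
position: [0.523, 0.1913, 0.1522]
tool_rot: [[1.0, -0.0, -0.001], [-0.0, -1.0, -0.0], [-0.001, 0.0, -1.0]]
ft_force: [0.3, -0.0, -0.2]
grip_width: 0.065
gripper_force: 0.0
```

```bash
python3 tubez.py w4.png;python3 go.py 546.4 -28.5 80 -10
```

```text
wrist 1578 [569.2 190.9  31.2] z [30.1 31.6 32.  32.8] [array([566. , 190.1]), np.float64(25.6)]
top 80 [556.  188.9  25.4] z [11.6 27.8 30.1 33.8] [array([564.4, 191.1]), np.float64(24.6)]
10.6 [522.9 191.2 151.4] q6 97.9
shift [0.079 0.732 0.238] turn [0.001 0.003 0.222]
```

View pics/w4.png

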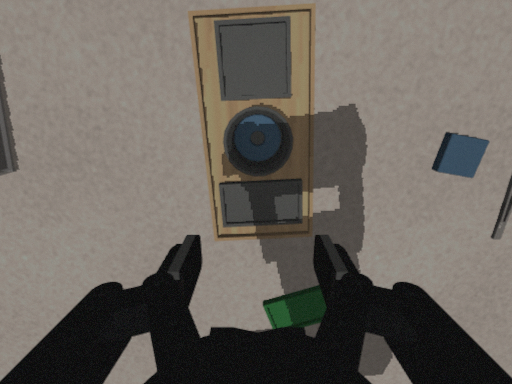

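Wrist view: thin ring lies flat on the thick one at (258,137), top at 32 mm as expected. Next is the square tile, at (460,155).

Emit:
step_arm(
  targets=[
    [[0.079,0.732,0.238],[0,0,0.222]],
    [[0.079,0.732,0.238],[0,0,0.222]],
    [[0.079,0.732,0.238],[0,0,0.222]],
    [[0.079,0.732,0.238],[0,0,0.222]],
    [[0.079,0.732,0.238],[0,0,0.222]],
    [[0.079,0.732,0.238],[0,0,0.222]],
    [[0.079,0.732,0.238],[0,0,0.222]],
    [[0.079,0.732,0.238],[0,0,0.222]],
    [[0.079,0.732,0.238],[0,0,0.222]],
    [[0.079,0.732,0.238],[0,0,0.222]],
  ],
)

```text
time_s: 11.43
position: [0.5467, -0.0271, 0.0813]
tool_rot: [[0.985, -0.172, -0.0], [-0.172, -0.985, 0.0], [-0.0, -0.0, -1.0]]
ft_force: [-0.1, -0.3, 0.8]
grip_width: 0.0649
gripper_force: 0.0
```

```bash
python3 go.py 546.4 -28.5 6 -10
```

```text
11.4333 [546.7 -27.1  81.3] q6 84.7
shift [-0.     0.005  0.251] turn [-0.     0.     0.002]
```

Emit:
step_arm(
  targets=[
    [[0,0.004,0.1],[0,0,0]],
    [[0,0.004,0.19],[0,0,0]],
    [[0,0.004,0.251],[0,0,0]],
    [[0,0.004,0.251],[0,0,0]],
    [[0,0.004,0.251],[0,0,0]],
    [[0,0.004,0.251],[0,0,0]],
  ],
)

```text
time_s: 11.93
position: [0.5473, -0.029, 0.0073]
tool_rot: [[0.985, -0.173, 0.002], [-0.173, -0.985, -0.0], [0.002, 0.0, -1.0]]
ft_force: [-1.0, 0.4, 0.8]
grip_width: 0.0649
gripper_force: 0.0
```

Emit:
step_arm(
  targets=[
    [[0,0,0],[0,0,0]],
    [[0,0,0],[0,0,0]],
    [[0,0,0],[0,0,0]],
    [[0,0,0],[0,0,0]],
    [[0,0,0],[0,0,0]],
    [[0,0,0],[0,0,0]],
  ],
  jaw=36,
  grip_force=45,
)

```text
time_s: 12.43
position: [0.5472, -0.0294, 0.0076]
tool_rot: [[0.985, -0.174, 0.002], [-0.174, -0.985, -0.0], [0.003, 0.0, -1.0]]
ft_force: [-0.5, 1.8, 7.7]
grip_width: 0.0401
gripper_force: 44.2
```

Emit:
step_arm(
  targets=[
    [[0,0,-0.15],[0,0,0]],
    [[0,0,-0.32],[0,0,0]],
    [[0,0,-0.32],[0,0,0]],
    [[0,0,-0.32],[0,0,0]],
    [[0,0,-0.32],[0,0,0]],
    [[0,0,-0.32],[0,0,0]],
  ],
)

```text
time_s: 12.93
position: [0.5459, -0.0292, 0.1011]
tool_rot: [[0.985, -0.174, -0.002], [-0.174, -0.985, 0.0], [-0.002, -0.0, -1.0]]
ft_force: [-0.6, -0.0, -1.1]
grip_width: 0.0401
gripper_force: 45.5
```

```bash
python3 inhand.py; python3 go.py 640.5 194 100 3
```

```text
4678 z pct [-5.4 -4.6 -4.1 -3.5  3.4]
slope deg [0.3 0.1] top z tool -4.1
circ ((0.23476018011569977, 0.43148157000541687), 28.346933364868164) rect ((0.2265796661376953, 0.5828647613525391), (40.739295959472656, 41.71929168701172), 89.93336486816406)
12.9833 [545.8 -29.3 100.8] q6 84.5
shift [ 0.181 -0.788  0.002] turn [-0.001  0.003 -0.289]
```

Emit:
step_arm(
  targets=[
    [[0.181,-0.788,0],[0,0,-0.289]],
    [[0.181,-0.788,0],[0,0,-0.289]],
    [[0.181,-0.788,0],[0,0,-0.289]],
    [[0.181,-0.788,0],[0,0,-0.289]],
    [[0.181,-0.788,0],[0,0,-0.289]],
    [[0.181,-0.788,0],[0,0,-0.289]],
    [[0.181,-0.788,0],[0,0,-0.289]],
    [[0.181,-0.788,0],[0,0,-0.289]],
    [[0.181,-0.788,0],[0,0,-0.289]],
    [[0.181,-0.788,0],[0,0,-0.289]],
  ],
)

```text
time_s: 13.82
position: [0.6407, 0.1927, 0.1013]
tool_rot: [[0.999, 0.051, -0.002], [0.051, -0.999, -0.0], [-0.002, 0.0, -1.0]]
ft_force: [-0.1, -0.9, -0.6]
grip_width: 0.0396
gripper_force: 45.6
```

```bash
python3 go.py 640.5 194 18 3
```

```text
13.8167 [640.7 192.7 101.3] q6 93.7
shift [ 0.    -0.004  0.278] turn [ 0.     0.002 -0.002]
```

Emit:
step_arm(
  targets=[
    [[0,-0.004,0.1],[0,0,0]],
    [[0,-0.004,0.2],[0,0,0]],
    [[0,-0.004,0.25],[0,0,0]],
    [[0,-0.004,0.278],[0,0,0]],
    [[0,-0.004,0.278],[0,0,0]],
    [[0,-0.004,0.278],[0,0,0]],
    [[0,-0.004,0.278],[0,0,0]],
  ],
)

```text
time_s: 14.4
position: [0.6417, 0.1947, 0.0198]
tool_rot: [[0.999, 0.052, 0.002], [0.052, -0.999, 0.0], [0.002, -0.0, -1.0]]
ft_force: [0.6, 0.3, -0.8]
grip_width: 0.0396
gripper_force: 45.6
```

Emit:
step_arm(
  targets=[
    [[0,0,0],[0,0,0]],
    [[0,0,0],[0,0,0]],
    [[0,0,0],[0,0,0]],
    [[0,0,0],[0,0,0]],
  ],
  jaw=54,
)

```text
time_s: 14.73
position: [0.6412, 0.1951, 0.019]
tool_rot: [[0.999, 0.052, 0.001], [0.052, -0.999, 0.0], [0.001, -0.0, -1.0]]
ft_force: [-0.7, 0.2, -0.5]
grip_width: 0.0544
gripper_force: 0.0
```

Emit:
step_arm(
  targets=[
    [[0,0,-0.15],[0,0,0]],
    [[-0.1,0,-0.35],[0,0,0]],
    [[-0.1,0,-0.45],[0,0,0]],
    [[-0.1,0,-0.45],[0,0,0]],
    [[-0.1,0,-0.45],[0,0,0]],
    [[-0.1,0,-0.45],[0,0,0]],
    [[-0.1,0,-0.45],[0,0,0]],
  ],
)

```text
time_s: 15.32
position: [0.6106, 0.1935, 0.1521]
tool_rot: [[0.999, 0.052, -0.002], [0.052, -0.999, -0.0], [-0.002, 0.0, -1.0]]
ft_force: [0.5, -0.6, -0.1]
grip_width: 0.0545
gripper_force: 0.0
```

```bash
cat > tile.py <<'E'
from h import *
d,R,t,K=grab('wrist'); P=cloud(d,R,t,K)*1000; hsv=cv2.cvtColor(d['img'],cv2.COLOR_RGB2HSV)
m=cv2.inRange(hsv,(95,70,15),(122,255,230))
for c in cv2.findContours(m,cv2.RETR_EXTERNAL,cv2.CHAIN_APPROX_NONE)[0]:
    if cv2.contourArea(c)>300:
        mm=np.zeros_like(m); cv2.drawContours(mm,[c],-1,1,-1); p=P[(mm>0)&(m>0)]; h=np.percentile(p[:,2],70)
        q=ray(c[:,0,:],R,t,K,h/1000)[:,:2]*1000
        p=p[abs(p[:,2]-h)<3]; sl=np.degrees(np.linalg.lstsq(np.c_[p[:,:2],np.ones(len(p))],p[:,2],rcond=None)[0][:2])
        print([np.round(v,1) for v in cv2.minAreaRect(q.astype(np.float32))],'h',h.round(1),'slope',sl.round(1))
E
python3 tile.py; python3 go.py 448 -173 80 90;python3 go.py 448 -173 80 -90
```

```text
[array([569.4, 191. ]), array([43.5, 45.2]), np.float64(3.0)] h 31.9 slope [ 0.1 -0. ]
[array([642. , 194.4]), array([41.3, 41.6]), np.float64(3.0)] h 20.0 slope [ 0.  -0.1]
15.3667 [610.6 193.5 151.7] q6 94.0
shift [-0.604  1.191  0.241] turn [-0.003  0.004 -1.933]
15.3667 [610.6 193.5 151.7] q6 94.0
shift [-0.604  1.191  0.241] turn [0.004 0.003 2.067]
```

Emit:
step_arm(
  targets=[
    [[-0.35,0.8,0],[0,0,-1]],
    [[-0.35,0.8,0],[0,0,-1]],
    [[-0.35,0.8,0],[0,0,-1]],
    [[-0.35,0.8,0],[0,0,-1]],
    [[-0.35,0.8,0],[0,0,-1]],
    [[-0.35,0.8,0],[0,0,-1]],
    [[-0.35,0.8,0],[0,0,-1]],
    [[-0.35,0.8,0],[0,0,-1]],
    [[-0.35,0.8,0],[0,0,-1]],
  ],
)

```text
time_s: 16.12
position: [0.5183, -0.0526, 0.1525]
tool_rot: [[0.672, 0.741, -0.002], [0.741, -0.672, 0.001], [-0.001, -0.002, -1.0]]
ft_force: [0.9, 1.2, -0.0]
grip_width: 0.0538
gripper_force: 0.0
```

```bash
python3 go.py 448 -173 90 96.7
```

```text
16.1167 [518.3 -52.6 152.5] q6 23.4
shift [-0.455  0.096  0.208] turn [-0.003 -0.    -1.087]
```

Emit:
step_arm(
  targets=[
    [[-0.455,0.096,0.208],[0,0,-1]],
    [[-0.455,0.096,0.208],[0,0,-1]],
    [[-0.455,0.096,0.208],[0,0,-1]],
    [[-0.455,0.096,0.208],[0,0,-1]],
    [[-0.455,0.096,0.208],[0,0,-1]],
    [[-0.455,0.096,0.208],[0,0,-1]],
    [[-0.455,0.096,0.208],[0,0,-1]],
    [[-0.455,0.096,0.208],[0,0,-1]],
    [[-0.455,0.096,0.208],[0,0,-1]],
  ],
)

```text
time_s: 16.87
position: [0.4492, -0.1715, 0.0907]
tool_rot: [[-0.05, 0.999, -0.001], [0.999, 0.05, 0.001], [0.001, -0.001, -1.0]]
ft_force: [-0.3, -0.4, -0.1]
grip_width: 0.0543
gripper_force: 0.0
```

```bash
python3 tile.py; python3 go.py 448 -173 6 96.7
```

```text
[array([ 588. , -188.8]), array([43.7, 48.7]), np.float64(67.0)] h 10.0 slope [ 0.5 -0.3]
[array([ 447.6, -172.7]), array([22.5, 64.3]), np.float64(7.2)] h 12.0 slope [ 0.3 -0.1]
16.9167 [ 449.2 -171.6   90.8] q6 -37.9
shift [-0.005 -0.004  0.283] turn [-0.001 -0.001 -0.085]
```

Emit:
step_arm(
  targets=[
    [[-0.004,-0.005,0.1],[0,0,-0.09]],
    [[-0.004,-0.005,0.2],[0,0,-0.09]],
    [[-0.004,-0.005,0.25],[0,0,-0.09]],
    [[-0.004,-0.005,0.283],[0,0,-0.09]],
    [[-0.004,-0.005,0.283],[0,0,-0.09]],
    [[-0.004,-0.005,0.283],[0,0,-0.09]],
    [[-0.004,-0.005,0.283],[0,0,-0.09]],
  ],
  jaw=44,
)

```text
time_s: 17.5
position: [0.4479, -0.1736, 0.0069]
tool_rot: [[-0.122, 0.993, 0.001], [0.993, 0.122, -0.001], [-0.001, 0.001, -1.0]]
ft_force: [0.4, -0.0, 0.3]
grip_width: 0.0439
gripper_force: 0.0
```

Emit:
step_arm(
  targets=[
    [[0,0,0],[0,0,0]],
    [[0,0,0],[0,0,0]],
    [[0,0,0],[0,0,0]],
    [[0,0,0],[0,0,0]],
    [[0,0,0],[0,0,0]],
    [[0,0,0],[0,0,0]],
  ],
  jaw=18,
  grip_force=45,
)

```text
time_s: 18.0
position: [0.4478, -0.1737, 0.0073]
tool_rot: [[-0.122, 0.992, 0.002], [0.992, 0.122, -0.001], [-0.001, 0.001, -1.0]]
ft_force: [-1.5, 1.1, 5.7]
grip_width: 0.0223
gripper_force: 43.9
```

Emit:
step_arm(
  targets=[
    [[0,0,-0.15],[0,0,0]],
    [[0,0,-0.32],[0,0,0]],
    [[0,0,-0.32],[0,0,0]],
    [[0,0,-0.32],[0,0,0]],
    [[0,0,-0.32],[0,0,0]],
    [[0,0,-0.32],[0,0,0]],
  ],
)

```text
time_s: 18.5
position: [0.4469, -0.1732, 0.1015]
tool_rot: [[-0.123, 0.992, -0.001], [0.992, 0.123, 0.001], [0.001, -0.001, -1.0]]
ft_force: [0.6, -0.2, -0.7]
grip_width: 0.0221
gripper_force: 44.6
```

```bash
python3 inhand.py; python3 go.py 492.5 186.5 100 93
```

```text
3944 z pct [-5.9 -5.1 -4.6 -4.   1.7]
slope deg [0.1 0.1] top z tool -4.6
circ ((0.002757621929049492, 0.6741043329238892), 33.20631408691406) rect ((-0.2397327423095703, -0.2026987075805664), (23.56511116027832, 63.74961853027344), 89.01301574707031)
18.55 [ 446.8 -173.2  101.2] q6 -42.4
shift [1.171 0.298 0.005] turn [-0.002 -0.002  0.09 ]
```

Emit:
step_arm(
  targets=[
    [[0.8,0.21,0],[0,0,0.09]],
    [[0.8,0.21,0],[0,0,0.09]],
    [[0.8,0.21,0],[0,0,0.09]],
    [[0.8,0.21,0],[0,0,0.09]],
    [[0.8,0.21,0],[0,0,0.09]],
    [[0.8,0.21,0],[0,0,0.09]],
    [[0.8,0.21,0],[0,0,0.09]],
    [[0.8,0.21,0],[0,0,0.09]],
    [[0.8,0.21,0],[0,0,0.09]],
  ],
)

```text
time_s: 19.3
position: [0.4801, 0.0721, 0.1014]
tool_rot: [[-0.053, 0.999, -0.002], [0.999, 0.053, -0.0], [0.0, -0.002, -1.0]]
ft_force: [-0.0, 0.5, -0.4]
grip_width: 0.0222
gripper_force: 44.6
```

```bash
python3 go.py 492.5 186.5 100 93
```

```text
19.3 [480.1  72.1 101.4] q6 -8.5
shift [0.379 0.061 0.005] turn [-0.003 -0.     0.001]
```

Emit:
step_arm(
  targets=[
    [[0.374,0.06,0],[0,0,0]],
    [[0.374,0.06,0],[0,0,0]],
    [[0.374,0.06,0],[0,0,0]],
    [[0.374,0.06,0],[0,0,0]],
    [[0.374,0.06,0],[0,0,0]],
    [[0.374,0.06,0],[0,0,0]],
  ],
)

```text
time_s: 19.8
position: [0.4926, 0.1838, 0.1019]
tool_rot: [[-0.051, 0.999, -0.001], [0.999, 0.051, -0.0], [-0.0, -0.001, -1.0]]
ft_force: [0.4, -0.1, -0.5]
grip_width: 0.0224
gripper_force: 44.6
```

```bash
python3 go.py 492.5 186.5 17.5 93; python3 inhand.py
```

```text
19.8 [492.6 183.8 101.9] q6 4.7
shift [0.009 0.    0.281] turn [-0.001  0.001 -0.002]
3992 z pct [-5.6 -4.6 -4.1 -3.6  2.4]
slope deg [0.1 0. ] top z tool -4.1
circ ((0.18654251098632812, -0.28357553482055664), 32.8976936340332) rect ((0.3139781951904297, -0.038611412048339844), (23.5197811126709, 63.209781646728516), 89.4215087890625)
```

Emit:
step_arm(
  targets=[
    [[0.006,-0.01,0.08],[0,0,0]],
    [[0.006,-0.01,0.15],[0,0,0]],
    [[0.006,-0.01,0.2],[0,0,0]],
    [[0.006,-0.01,0.24],[0,0,0]],
    [[0.006,-0.01,0.265],[0,0,0]],
    [[0.006,-0.01,0.281],[0,0,0]],
    [[0.006,-0.01,0.281],[0,0,0]],
    [[0.006,-0.01,0.281],[0,0,0]],
  ],
)

```text
time_s: 20.52
position: [0.4898, 0.1865, 0.0184]
tool_rot: [[-0.052, 0.999, 0.0], [0.999, 0.052, 0.0], [0.0, 0.0, -1.0]]
ft_force: [0.4, -0.6, -0.5]
grip_width: 0.0224
gripper_force: 44.6
```

Emit:
step_arm(
  targets=[
    [[0,0,0],[0,0,0]],
    [[0,0,0],[0,0,0]],
    [[0,0,0],[0,0,0]],
  ],
  jaw=33,
)

```text
time_s: 20.77
position: [0.4898, 0.187, 0.0186]
tool_rot: [[-0.052, 0.999, 0.001], [0.999, 0.052, 0.0], [0.0, 0.001, -1.0]]
ft_force: [0.5, -0.3, -0.7]
grip_width: 0.0329
gripper_force: 0.0
```

Emit:
step_arm(
  targets=[
    [[0,0,-0.1],[0,0,0]],
    [[0,0,-0.2],[0,0,0]],
    [[-0.1,0,-0.35],[0,0,0]],
    [[-0.2,0,-0.5],[0,0,0]],
    [[-0.2,0,-0.5],[0,0,0]],
    [[-0.2,0,-0.5],[0,0,0]],
    [[-0.2,0,-0.5],[0,0,0]],
  ],
)

```text
time_s: 21.35
position: [0.4929, 0.1266, 0.169]
tool_rot: [[-0.051, 0.999, 0.003], [0.999, 0.051, 0.0], [0.0, 0.003, -1.0]]
ft_force: [0.6, 0.4, -0.5]
grip_width: 0.0328
gripper_force: 0.0
```

```bash
python3 tile.py; python3 m.py | grep -v tray; python3 - <<'E'
from h import *
d,R,t,K=grab('wrist'); save(d,'w5.png')
E
```

```text
[array([638.4, 194.1]), array([45.8, 41. ]), np.float64(2.9)] h 20.1 slope [ 0.3 -0.2]
[array([566.7, 191.9]), array([44.9, 48.6]), np.float64(60.7)] h 32.0 slope [ 0.1 -0.1]
[array([489.9, 186.4]), array([23.4, 62.5]), np.float64(3.6)] h 20.0 slope [ 0.7 -0.1]
top [366. 177.] h 0.0126 rect [ 588.  -300.4] [37.8 38.4] 11.6
top [314. 169.] h 0.0104 rect [ 589.2 -189.2] [38.8 39.9] 6.3
```

View pics/w5.png

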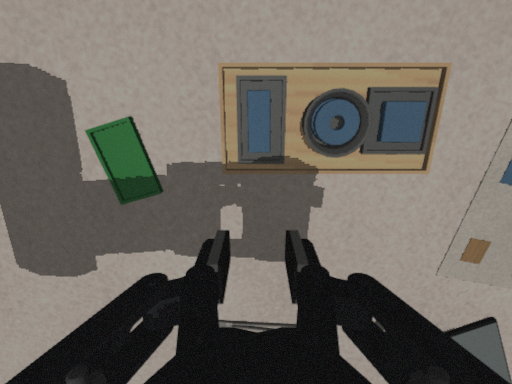

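The final wrist view shows the long tile in its dish at (259,122), the rings stacked in the tube at (336,122) and the square tile in its dish at (403,122). All of them are flat at the right heights, and the disc and broken tile haven't moved. Handing in.

```bash
python3 -c "
from h import *
print(close_job())"
```

```text
the job is handed in; nothing more can be done
None
```

The kit tray is packed and the job is handed in: both rings are stacked flat in the tube (thin on thick), both tiles lie flat in their dishes, and the disc and broken tile measured where they started; no verdict was shown at hand-in.

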